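Hang a locker door over the dinette table's edge for fitting its latch

TASK

The small wooden locker door lying flat on the table needs its latch fitted from both sides. Without picking it up, slide it out over the table's outer edge (the long edge farthest from the robot), the end with the bored hole leading, until that end sticks out 50 mm past the edge, square to it. Then press down on the part of the door that is still on the table with your fingertips and finish like that, holding it down firmly; leave the glue bottle, glue pot, brass latch and drill where they stand.

Things in the scene. Friction and masses are not known exactly. Their poses are not given: they have to be found in the camera images.
- table: the dinette table the robot stands on: pale stone-look laminate, 30 mm thick, 1240 mm long, with a thin black trim (flush with the top) along its outer edge. Origin on the top surface (z = 0) in the middle of the outer edge, on the trim's outer face; x points outward, level and at right angles to that edge, y along the edge, z up. A point with table x > 0 is past the edge. The table is fixed, but stands at another place and slightly turned each time.
- door: the locker door: a flat dark-stained plywood plate 170 mm long (x) by 120 mm wide (y) by 9 mm thick, about 130 g, with one 22 mm round through hole near one end. Origin at the centre of its underside; x points along its length toward the end with the hole (hole centre 58 mm from the origin along x), z up. It lies loose and flat on the table, hole end toward the outer edge, turned up to 20 degrees out of square, and slides freely.
- door_hole_end (a point): middle of the lower edge of the door's end with the hole (85 mm along the door's x from its origin): what must stick out 50 mm past the table's edge
- door_plain_end (a point): middle of the lower edge of the door's other, plain end (85 mm along the door's -x from its origin), nearest the robot
- glue_bottle: yellow glue bottle, 58 mm across, 165 mm tall, standing loose on the table; origin at the centre of its foot; to be left alone
- glue_pot: small open white plastic pot, up to 64 mm across, 45 mm tall, standing loose; origin at the centre of its foot; to be left alone
- latch: the brass push latch to be fitted later, 42 mm tall, standing loose on its 32 mm round plate (its tongue reaches 23 mm out from the middle); origin at the centre of its foot; to be left alone
- drill: cordless drill standing loose on its battery, 215 mm tall, 80 mm wide (y), reaching 70 mm behind (-x) and 150 mm ahead (+x) of its origin at the centre of the battery's underside; bit along x; to be left alone
There are look-alikes about, which are no part of the job. Of the things shaped like the door, the plywood one is meant.

How it is judged:
By the outcome, as a careful person would: the job done as asked, in the order asked, and still so for the second after the job is handed in, while the arm keeps its last pose, push and grip.
It also fails if it takes over 61 s, if anything falls off the work surface, if the arm or the gripper's body presses on something with over 40 N, if the wrist force passes 120 N, or if a joint passes its speed limit or range.

ROBOT

A 6-joint arm with a two-finger parallel gripper is mounted at the origin on the work surface. World frame = base frame: x ahead of the robot, y to its left, z up, the work surface at z = 0. Lengths are in mm, angles in rad, forces in N, time in s.
With the tool pointing down it reaches from about 150 to 775 mm from the base axis. Payload 6.1 kg.
Tool frame: the origin (TCP) lies on the centre line of the jaws, within the pads' length; the fingertips stand 19 mm ahead of it and the grasp point (between the pads) is the TCP; z points along the fingers, y is the direction in which the jaws open and shut (so a half turn about z gives the same grasp; the last joint's range is limited). The gripper opens to 85 mm and grips with 20 to 120 N. Pads are 22 mm wide; open, the fingers measure 114 mm over their backs; the gripper's body (76 mm by 85 mm) begins 54 mm behind the grasp point. The pads swing forward as they close: fully open they stand 13 mm farther back than shut.
Start: joints at [-1.247, 0.126, -0.04, 1.405, 0, 1.571], TCP at [167.033, -497.703, 250.295] pointing down, gripper open.
Joint ranges: [-2.72, 2.72], [-0.95, 1.95], [-1.27, 1.35], [-1.78, 2.02], [-1.46, 1.47], [-3.14, 3.14]. Speed limits (rad/s): [2.39, 2.39, 3.01, 3.14, 3.14, 3.14].

INTERFACE

Orientations are given as a 3x3 rotation matrix whose columns are the frame's x, y, z axes.
In Python, from plant import get_state, eyes, r gives the robot as it stands. The module is installed in compiled form; this text tells all that it offers.
- The arm moves only by the tool jog_arm, never from a script. Its argument "rows" is a list of rows, each a list of 4 numbers: the shift along the tool's x, y, z in mm, then the turn about the tool's z in rad. A call has 1 to 12 rows; each row is the pose to reach, as a shift and turn from the pose commanded when the call began, along the tool's axes at that moment; what a row does not reach only later rows make up. A row lasts 1/8 s, in which the tool goes at most 62.5 mm and 10.7 degrees, less where a joint would pass 70% of its speed; a pose out of reach is approached as far as the arm can. A call with a gripper value outside its range is refused whole. "jaw" is the closure, from -1 (fully open) to 1 (shut), so that 0 is half open, set as the call begins (left out, the last holds). The fingers move at their own pace and stop on an object; "force" is the grip in N (left out, the last holds). Time passes only in rows, so rows that repeat a pose let the fingers close. It gives the time, the measured TCP pose, the force and the opening at its end, in the units of the state.
- get_state(): the state, without advancing time (a new reading comes with each control period).
- eyes.snapshot(name): name is "scene" or "top"; returns (picture, depth): 420x560x3 uint8, red, green, blue; 420x560 float32, mm along the optical axis (not along the pixel's ray), 0 where there is no reading.
- eyes.camera_info(name): a dict with "K" (3x3 intrinsics, pixels), "k1" (the pictures are not rectified: a ray, as slopes to the right and down, at radius r is drawn at 1 + k1 r^2 times it, then the intrinsics apply), "pose" (4x4, takes a point from camera to world coordinates). Camera axes: x right, y down, z forward; pixel columns grow to the right and rows downward; lengths in mm; the calibration is good to about 2 mm. A picture is of the moment at which its call begins. camera_info takes no time and is no camera call.
- r.finish_job(): hands the job in, once; it reports no verdict.
The state is a dict: "t": time; "joints": joint angles; "qd": joint speeds; "joint_torque": joint torques, N m; "position": TCP position; "tcp_rot": TCP orientation; "ft_force": force on the tool from outside, world axes, zero at the start; "wrist_torque": the same for the moment, N m; "grip_width": finger opening in mm.
Only numpy, scipy, OpenCV 4.12 (cv2) and the standard library are available. Lean on these libraries where they do the work, as an engineer would, in place of code of your own. Each camera call takes 0.05 s, during which the arm holds its last target. There are 200 camera calls.

## Working session

There is one attempt and no reset: what is moved stays moved. The work goes in short steps, Python scripts to look and compute and a tool call to move; the robot and the scene stay as the last step left them, time stands still between calls to the robot, and variables do not carry over. Pictures are saved under pics/ and viewed, about 8 in all and at most 12, crops included, and the job is handed in when it is done.

Besides the shell and the picture viewer there is one more tool, called after ">>>" as name(argument=value, ...) on one line, values as JSON. jog_arm: Moves the arm, as the interface text tells. Its arguments: {"type":"object","properties":{"rows":{"type":"array"},"jaw":{"type":"number"},"force":{"type":"number"}},"required":["rows"]}

```bash
mkdir -p pics
cat > h.py <<'E'
import numpy as np, cv2
from plant import get_state, eyes, r
def rays(name,uv):
    c=eyes.camera_info(name);K=np.array(c["K"],float);k1=c["k1"];P=np.array(c["pose"])
    uv=np.atleast_2d(np.array(uv,float))
    d=cv2.undistortPoints(uv[:,None],K,np.array([k1,0,0,0.]))[:,0]
    return P[:3,3],np.c_[d,np.ones(len(d))]@P[:3,:3].T
def onplane(name,uv,z):
    o,d=rays(name,uv); return o+d*((z-o[2])/d[:,2])[:,None]
def snap(name,fn):
    p,d=eyes.snapshot(name); cv2.imwrite(fn,p[:,:,::-1]); np.savez(fn[:-4],p=p,d=d); return p,d
E
python3 - <<'E'
from h import *
for n in("scene","top"):
    snap(n,f"pics/{n}0.png"); c=eyes.camera_info(n); print(n,c)
s=get_state();print(s)
E
```

```text
scene {'K': array([[422.26751914,   0.        , 271.87638276],
       [  0.        , 422.26751914, 208.42689083],
       [  0.        ,   0.        ,   1.        ]]), 'k1': -0.07521772306963082, 'pose': array([[ 3.43402350e-01,  7.76456101e-01, -5.28385039e-01,
         1.11355288e+03],
       [ 9.39168339e-01, -2.80219378e-01,  1.98594891e-01,
        -2.59431325e+02],
       [ 6.13648783e-03, -5.64440452e-01, -8.25450980e-01,
         1.03408929e+03],
       [ 0.00000000e+00,  0.00000000e+00,  0.00000000e+00,
         1.00000000e+00]])}
top {'K': array([[396.23389939,   0.        , 278.41129052],
       [  0.        , 396.23389939, 211.34478232],
       [  0.        ,   0.        ,   1.        ]]), 'k1': -0.06747700956613284, 'pose': array([[-1.69039630e-02, -9.97008208e-01,  7.54247206e-02,
         3.66801103e+02],
       [-9.99856777e-01,  1.67935060e-02, -2.09849815e-03,
        -1.55033181e+01],
       [ 8.25574388e-04, -7.54493909e-02, -9.97149291e-01,
         1.38280553e+03],
       [ 0.00000000e+00,  0.00000000e+00,  0.00000000e+00,
         1.00000000e+00]])}
{'t': 0.1, 'joints': array([-1.24702286e+00,  1.26359435e-01, -4.04692366e-02,  1.40542298e+00,
       -5.43053309e-06,  1.57078080e+00]), 'qd': array([ 0.00112987, -0.00106585,  0.00310683, -0.00108051, -0.00217193,
       -0.00091666]), 'joint_torque': array([-2.45495597e-03, -4.36902952e+01,  3.53606236e+01,  1.37768540e-02,
       -6.01763759e-05,  7.41657146e-06]), 'position': array([ 166.91988636, -497.40809774,  249.6027696 ]), 'tcp_rot': array([[ 9.48036714e-01,  3.18160602e-01, -4.68153841e-04],
       [ 3.18160947e-01, -9.48035713e-01,  1.37797899e-03],
       [-5.40793467e-06, -1.45532294e-03, -9.99998941e-01]]), 'ft_force': array([ 0.44563787,  0.42951277, -0.35804957]), 'wrist_torque': array([ 0.0113608 , -0.03402592, -0.01576856]), 'grip_width': 85.02123980390667}
```

View pics/scene0.png

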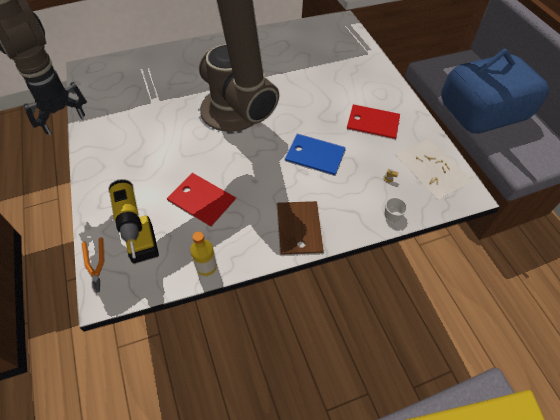

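View pics/top0.png

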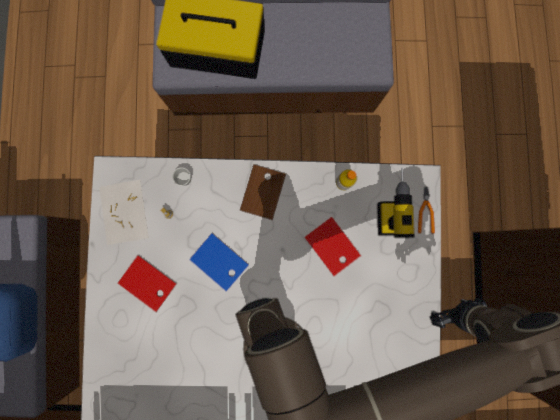

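The plywood door is at about (300,228) in the scene view and (263,192) in the top view. The outer edge runs along the top picture's row ~160. The bottle is near (348,180), the pot near (183,175).

```bash
cat >> h.py <<'E'
def doorcorners(p,name,box,thr=(30,110)):
    x0,y0,x1,y1=box
    hsv=cv2.cvtColor(p,cv2.COLOR_RGB2HSV)[y0:y1,x0:x1]
    m=((hsv[...,1]>90)&(hsv[...,2]<140)&(hsv[...,0]<20)).astype(np.uint8)
    m=cv2.morphologyEx(m,cv2.MORPH_CLOSE,np.ones((3,3)))
    n,l,st,_=cv2.connectedComponentsWithStats(m); i=1+np.argmax(st[1:,4])
    c=max(cv2.findContours((l==i).astype(np.uint8),cv2.RETR_EXTERNAL,cv2.CHAIN_APPROX_NONE)[0],key=len)
    return c[:,0].astype(float)+[x0,y0], st[i,4]
E
python3 - <<'E'
from h import *
p=np.load("pics/top0.npz")["p"];q=np.load("pics/scene0.npz")["p"]
a=cv2.resize(p[145:235,225:365],None,fx=4,fy=4,interpolation=0)[:,:,::-1]
b=cv2.resize(q[190:290,260:400],None,fx=4,fy=4,interpolation=0)[:,:,::-1]
cv2.imwrite("pics/crop0.png",cv2.resize(np.vstack([a,b]),(420,570)))
for n,im,box in(("top",p,(230,163,300,230)),("scene",q,(265,190,340,262))):
    c,ar=doorcorners(im,n,box)
    w=onplane(n,c,9.)[:,:2].astype(np.float32); rc=cv2.minAreaRect(w); print(n,ar,rc,cv2.boxPoints(rc).round(1).tolist())
# edge: top view white->floor transition by column; scene likewise
def fit(name,im,cols,r0,r1,rev):
    g=im.astype(float).mean(2);pts=[]
    for c in cols:
        s=g[r0(c):r1(c),c]; d=np.diff(s)*(1 if not rev else -1); i=np.argmax(d)
        # subpixel
        k=np.arange(max(i-1,0),min(i+2,len(d)));wt=np.clip(d[k],1e-3,None)
        pts.append((c,r0(c)+(k*wt).sum()/wt.sum()+.5))
    w=onplane(name,pts,0)[:,:2]
    for _ in range(4):
        f=np.polyfit(w[:,1],w[:,0],1);e=w[:,0]-np.polyval(f,w[:,1]);w=w[abs(e)<max(1.5*np.std(e),1)]
    print(name,"edge x=",f,len(w),np.std(e)); 
    e0,e1=w[:,1].min(),w[:,1].max();print(e0,e1)
fit("top",p,[*range(110,175),*range(195,245),*range(290,335),*range(365,430)],lambda c:148,lambda c:172,False)
L=lambda c:int(318+(c-85)*(208-318)/(490-85))
fit("scene",q,[*range(100,190),*range(220,280),*range(330,380),*range(410,480)],lambda c:L(c)-18,lambda c:L(c)+14,True)
for n,im in(("top",p),("scene",q)): 
    c=300 if n=="top" else 350
    print(im[(150 if n=="top" else 235):(172 if n=="top" else 265),c].tolist())
E
```

```text
top 1519 ((541.6581420898438, 36.147953033447266), (115.86555480957031, 166.45155334472656), 72.97877502441406) [[445.1000061035156, 5.099999904632568], [604.2999877929688, -43.599998474121094], [638.2000122070312, 67.19999694824219], [479.0, 115.9000015258789]]
scene 2065 ((541.7778930664062, 39.32625961303711), (117.77851867675781, 172.5941162109375), 72.88458251953125) [[442.0, 8.399999618530273], [606.9000244140625, -42.400001525878906], [641.5999755859375, 70.19999694824219], [476.6000061035156, 121.0]]
top edge x= [4.46514590e-02 6.52950149e+02] 225 0.46049963139756067
-558.9786388153716 582.0592413488425
scene edge x= [4.28172290e-02 6.52190356e+02] 268 0.3322030919478341
-540.8191683004445 572.2200335813883
[[63, 40, 22], [65, 48, 31], [65, 48, 25], [65, 45, 33], [66, 47, 31], [71, 50, 34], [67, 45, 31], [64, 43, 25], [63, 45, 25], [66, 48, 35], [66, 55, 46], [108, 106, 103], [176, 172, 167], [179, 174, 170], [181, 176, 172], [181, 176, 173], [182, 176, 173], [181, 177, 173], [181, 176, 171], [182, 177, 174], [181, 177, 172], [181, 178, 172]]
[[198, 190, 184], [198, 190, 185], [198, 190, 184], [198, 192, 185], [198, 191, 185], [198, 191, 185], [198, 191, 186], [198, 191, 185], [198, 191, 185], [199, 192, 185], [199, 192, 185], [198, 191, 184], [199, 192, 185], [199, 192, 186], [190, 184, 178], [129, 124, 120], [24, 22, 24], [15, 10, 13], [12, 8, 13], [16, 16, 17], [33, 25, 21], [65, 46, 29], [76, 54, 33], [76, 53, 36], [75, 53, 35], [73, 51, 33], [74, 53, 35], [72, 50, 33], [65, 45, 28], [58, 41, 28]]
```

View pics/crop0.png

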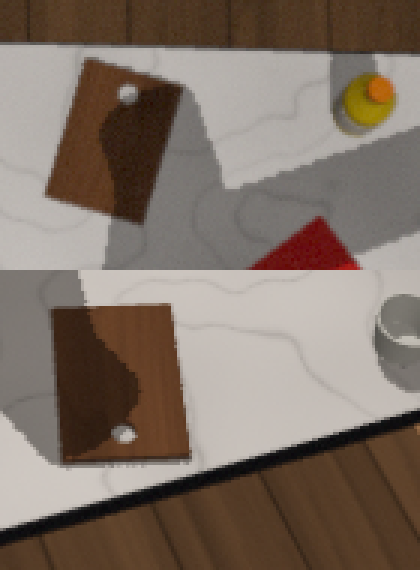

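>>> jog_arm(rows=[[432,-455,0,0.62],[432,-455,0,0.62],[432,-455,0,0.62],[432,-455,0,0.62],[432,-455,0,0.62],[432,-455,0,0.62],[432,-455,0,0.62],[432,-455,0,0.62],[432,-455,0,0.62],[432,-455,0,0.62],[432,-455,0,0.62],[432,-455,0,0.62]], jaw=-0.5)

```text
t: 1.6
position: [392.5, -78.8, 250.2]
tcp_rot: [[0.974, -0.228, 0.009], [-0.228, -0.973, 0.046], [-0.002, -0.047, -0.999]]
ft_force: [-0.2, 0.3, -0.1]
grip_width: 64.0
```

Run:
```python
from h import *
q=np.load("pics/scene0.npz")["p"].astype(float)
L=lambda c:int(318+(c-85)*(208-318)/(490-85))
pts=[];up=[]
for c in [*range(100,190),*range(220,280),*range(330,380),*range(410,480)]:
    s=q[L(c)-18:L(c)+16,c].mean(1); b=np.where(s<28)[0]
    if len(b)<2: continue
    i=b[-1]; f=s[min(i+3,33)]
    if f<40: continue
    j=i
    h=(f+12)/2
    while j<32 and s[j+1]<h: j+=1
    pts.append((c,L(c)-18+j+(h-s[j])/(s[j+1]-s[j]) if j<33 else np.nan))
w=onplane("scene",pts,-30)[:,:2]
for _ in range(5):
    f=np.polyfit(w[:,1],w[:,0],1);e=w[:,0]-np.polyval(f,w[:,1]);w=w[abs(e)<max(1.5*np.std(e),1)]
print(f,len(w),np.std(e),get_state()["position"],get_state()["grip_width"])
d=np.load("pics/top0.npz")["d"];print(d[185:190,310:313])
P=eyes.camera_info("top")["pose"];o,dr=rays("top",[[311,187]]);print((o+dr[0]*d[187,311]))
snap("scene","pics/scene1.png");
```

```text
[4.28033986e-02 6.53783610e+02] 252 0.34273087433474375 [392.48578864 -78.84670427 250.18048715] 63.99333634038407
[[1390.7694 1394.466  1394.8702]
 [1388.36   1385.1941 1393.3413]
 [1392.1534 1392.6993 1388.9958]
 [1392.4918 1390.9346 1391.0634]
 [1390.4885 1389.3741 1390.4904]]
[ 555.28028107 -134.4732712     0.63166403]
```

>>> jog_arm(rows=[[4,-155,0,0.066],[4,-155,0,0.066],[4,-155,0,0.066],[4,-155,0,0.066],[4,-155,190,0.066],[4,-155,190,0.066],[4,-155,190,0.066],[4,-155,190,0.066],[4,-155,190,0.066],[4,-155,190,0.066]])

```text
t: 2.9
position: [398.4, -65.4, 82.0]
tcp_rot: [[0.975, -0.224, 0.014], [-0.224, -0.97, 0.093], [-0.007, -0.093, -0.996]]
ft_force: [0.3, -0.0, 0.3]
grip_width: 64.0
```

Run:
```python
from h import *
s=get_state();print(s["t"],s["position"],s["tcp_rot"].round(4),s["grip_width"],s["ft_force"])
q,_=snap("scene","pics/scene2.png")
cv2.imwrite("pics/c2.png",cv2.resize(q[140:280,230:400],None,fx=4,fy=4))
```

```text
2.9 [398.3889212  -65.44044204  82.01114588] [[ 0.9746 -0.2235  0.014 ]
 [-0.2238 -0.9702  0.0925]
 [-0.0071 -0.0933 -0.9956]] 63.99537664253172 [ 0.29991894 -0.01611713  0.27174342]
```

View pics/c2.png

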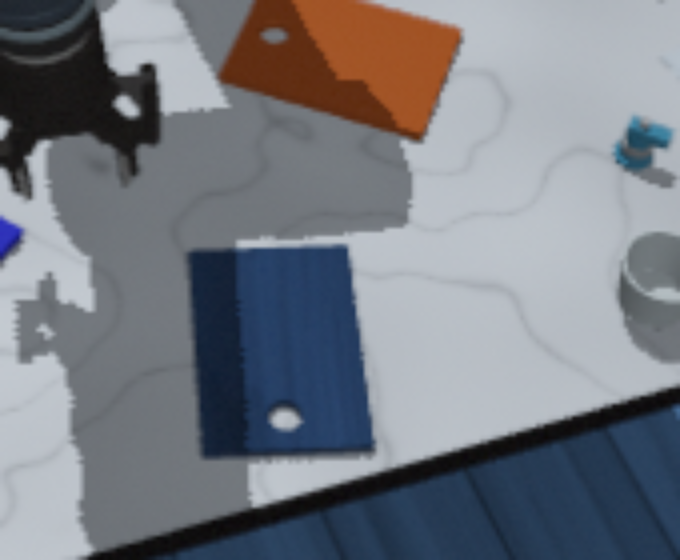

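The swapped-colour crop shows the gripper hanging left of the door, short of its target and tilted. I'll check the joints.

Run:
```python
from plant import *
s=get_state();print(s["joints"].round(3),s["qd"].round(3),s["joint_torque"].round(1))
```

```text
[-0.227 -0.037 -0.592  1.025  0.094  3.141] [-0.003 -0.011  0.021  0.04  -0.003 -0.   ] [ -0.1 -32.7  34.9   0.2   0.3   0. ]
```

>>> jog_arm(rows=[[0,0,-30,-0.18],[0,0,-30,-0.36],[0,0,-30,-0.54],[0,0,-30,-0.72],[0,0,-30,-0.9],[0,0,-30,-1.08],[0,0,-30,-1.26],[0,0,-30,-1.44],[0,0,-30,-1.6],[0,0,-30,-1.6]])

```text
t: 4.2
position: [398.6, -68.5, 113.2]
tcp_rot: [[0.197, 0.98, 0.016], [0.976, -0.197, 0.092], [0.093, -0.003, -0.996]]
ft_force: [0.3, 0.1, 0.5]
grip_width: 63.8
```

>>> jog_arm(rows=[[64,46,15,0.05],[100,70,40,0.1],[129,92,62,0.1],[129,92,62,0.1],[129,92,62,0.1],[129,92,62,0.1]])

```text
t: 4.95
position: [514.4, 44.6, 63.5]
tcp_rot: [[0.294, 0.956, 0.016], [0.951, -0.294, 0.092], [0.093, -0.012, -0.996]]
ft_force: [0.0, 0.3, -0.2]
grip_width: 64.1
```

Run:
```python
from h import *
s=get_state();print(s["t"],s["position"],s["tcp_rot"].round(4),s["grip_width"],s["ft_force"],s["joints"].round(2))
q,_=snap("scene","pics/scene3.png")
cv2.imwrite("pics/c3.png",cv2.resize(q[140:280,230:400],None,fx=4,fy=4)[:,:,::-1][:,:,::-1])
```

```text
4.95 [514.40498636  44.62961272  63.46251255] [[ 0.2939  0.9557  0.0158]
 [ 0.9513 -0.294   0.0924]
 [ 0.0929 -0.0121 -0.9956]] 64.05176110284431 [ 0.03394493  0.30598585 -0.24033334] [ 0.04  0.16 -0.42  0.97  0.09  1.91]
```

View pics/c3.png

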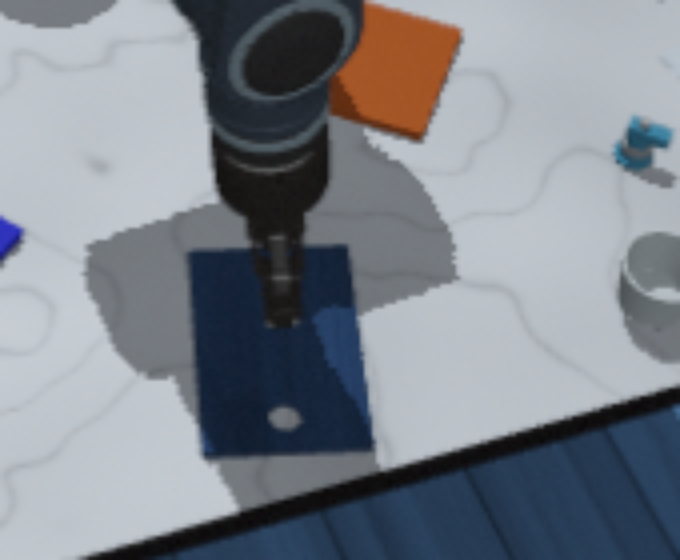

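Fingers line up with the door's axis over its plain half (crop ~(280,320); the hole is at (285,418)). I'll lower in small steps.

>>> jog_arm(rows=[[-1.5,0.2,16,0],[-3,0.4,32,0],[-3,0.4,32,0],[-3,0.4,34,0],[-3,0.4,34,0]])

```text
t: 5.62
position: [514.8, 45.5, 28.7]
tcp_rot: [[0.292, 0.956, 0.015], [0.952, -0.292, 0.092], [0.093, -0.013, -0.996]]
ft_force: [0.0, -1.4, 0.7]
grip_width: 64.0
```

>>> jog_arm(rows=[[0,0,1,0],[0,0,1,0]])

```text
t: 5.88
position: [514.8, 45.6, 27.7]
tcp_rot: [[0.292, 0.956, 0.015], [0.952, -0.292, 0.093], [0.093, -0.012, -0.996]]
ft_force: [0.2, -0.3, -0.2]
grip_width: 64.0
```

>>> jog_arm(rows=[[0,0,1,0],[0,0,1,0]])

```text
t: 6.12
position: [514.6, 45.6, 26.6]
tcp_rot: [[0.292, 0.956, 0.015], [0.952, -0.292, 0.092], [0.093, -0.013, -0.996]]
ft_force: [-0.2, -0.7, -0.7]
grip_width: 64.2
```

>>> jog_arm(rows=[[0,0,1,0],[0,0,1,0]])

```text
t: 6.38
position: [514.6, 45.7, 25.5]
tcp_rot: [[0.292, 0.956, 0.015], [0.952, -0.292, 0.092], [0.093, -0.013, -0.996]]
ft_force: [0.3, 0.1, 0.3]
grip_width: 64.2
```

>>> jog_arm(rows=[[0,0,1.5,0],[0,0,1.5,0]])

```text
t: 6.62
position: [514.6, 45.9, 23.9]
tcp_rot: [[0.292, 0.956, 0.015], [0.952, -0.292, 0.092], [0.093, -0.013, -0.996]]
ft_force: [-0.7, 0.4, -1.0]
grip_width: 63.8
```

>>> jog_arm(rows=[[0,0,1,0],[0,0,1,0]])

```text
t: 6.88
position: [514.8, 46.0, 23.1]
tcp_rot: [[0.292, 0.956, 0.015], [0.952, -0.292, 0.092], [0.093, -0.013, -0.996]]
ft_force: [-0.3, -0.9, 0.3]
grip_width: 64.1
```

>>> jog_arm(rows=[[0,0,1,0],[0,0,1,0]])

```text
t: 7.12
position: [514.9, 46.0, 22.7]
tcp_rot: [[0.292, 0.956, 0.015], [0.952, -0.292, 0.092], [0.093, -0.012, -0.996]]
ft_force: [-2.6, -1.2, 5.5]
grip_width: 64.0
```

>>> jog_arm(rows=[[0,0,0.7,0],[0,0,0.7,0],[0.8,4,0.7,-0.013],[2,10,0.7,-0.033],[3.5,18,0.8,-0.06],[5,25,0.8,-0.083],[6,30,0.9,-0.1],[6,30,0.9,-0.1]])

```text
t: 8.12
position: [545.1, 43.2, 22.4]
tcp_rot: [[0.195, 0.981, 0.015], [0.976, -0.196, 0.093], [0.094, -0.004, -0.996]]
ft_force: [-5.6, -0.1, 9.6]
grip_width: 64.0
```

Run:
```python
from h import *
s=get_state();print(s["t"],s["position"],s["tcp_rot"].round(4),s["grip_width"],s["ft_force"])
for n,box in (("scene",(265,190,345,262)),):
    q,_=snap(n,f"pics/{n}4.png")
cv2.imwrite("pics/c4.png",cv2.resize(q[180:280,230:400],None,fx=4,fy=4))
```

```text
8.125 [545.07647852  43.22411389  22.37762711] [[ 0.195   0.9807  0.0149]
 [ 0.9763 -0.1956  0.0929]
 [ 0.094  -0.0036 -0.9956]] 63.959716353285664 [-5.60508888 -0.11295778  9.59719493]
```

View pics/c4.png

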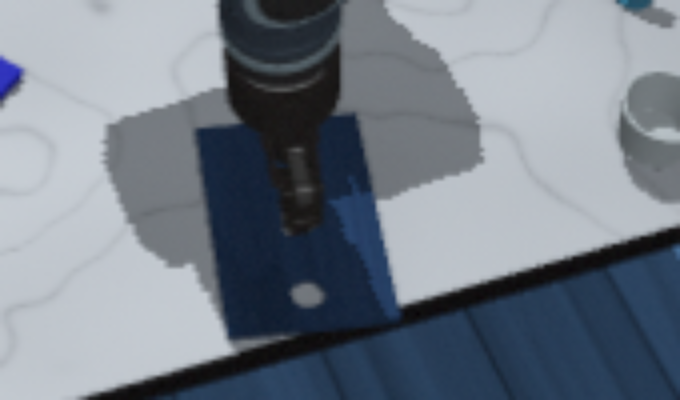

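The door followed: hole end (crop ~(228,338)-(398,316)) is now at the edge. I continue to just short of the goal, then measure.

>>> jog_arm(rows=[[0.5,5,0.1,-0.02],[1.2,12,0.2,-0.05],[2,20,0.2,-0.08],[2.7,28,0.3,-0.11],[3.3,35,0.3,-0.14],[3.8,40,0.3,-0.153],[3.8,40,0.3,-0.153]])

```text
t: 9.05
position: [584.1, 39.4, 22.4]
tcp_rot: [[0.044, 0.999, 0.013], [0.995, -0.045, 0.094], [0.094, 0.009, -0.996]]
ft_force: [-7.0, -0.2, 13.1]
grip_width: 64.1
```

```bash
cat > m.py <<'E'
from h import *
import sys
k=sys.argv[1]
s=get_state();print(s["t"],s["position"],s["grip_width"],s["ft_force"])
q,_=snap("scene",f"pics/scene{k}.png"); t,_=snap("top",f"pics/top{k}.png")
a=cv2.resize(q[190:290,240:380],None,fx=4,fy=4); b=cv2.resize(t[135:215,225:325],None,fx=4,fy=4)
b=cv2.copyMakeBorder(b,0,0,0,560-400,cv2.BORDER_CONSTANT)
cv2.imwrite(f"pics/c{k}.png",cv2.resize(np.vstack([a,b]),None,fx=.8,fy=.8)[:,:,::-1])
E
python3 m.py 5
```

```text
9.05 [584.05935043  39.35721814  22.43658313] 64.1303153067168 [-6.98801464 -0.16356715 13.09135064]
```

View pics/c5.png

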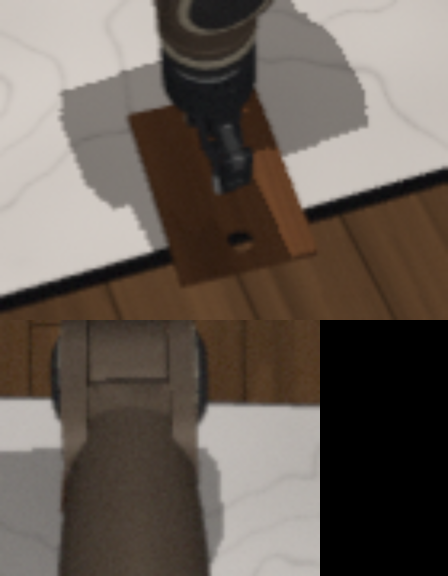

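```bash
cat > d.py <<'E'
from h import *
import sys
k=sys.argv[1]; q=np.load(f"pics/scene{k}.npz")["p"]
hsv=cv2.cvtColor(q,cv2.COLOR_RGB2HSV).astype(float); S=hsv[...,1]; 
def sides(r0,r1,lo,hi,sign):
    pts=[]
    for r in range(r0,r1):
        s=S[r,lo:hi]; b=np.where((s[:-1]<70)&(s[1:]>=70))[0] if sign>0 else np.where((s[:-1]>=70)&(s[1:]<70))[0]
        if len(b): i=b[0] if sign>0 else b[-1]; pts.append((lo+i+(70-s[i])/(s[i+1]-s[i]),r))
    w=onplane("scene",pts,9 if sign>0 else 9)[:,:2]
    for _ in range(4):
        f=np.polyfit(w[:,0],w[:,1],1);e=w[:,1]-np.polyval(f,w[:,0]);w=w[abs(e)<max(2*np.std(e),.5)]
    print("side",sign,"angle deg",np.degrees(np.arctan(f[0])).round(2),len(w),np.std(e).round(2),"y at x=600",np.polyval(f,600).round(1))
sides(231,266,270,310,1); sides(226,252,318,345,-1)
g=cv2.GaussianBlur(q,(3,3),0).mean(2)
big=cv2.resize(q[240:285,285:350],None,fx=10,fy=10,interpolation=cv2.INTER_CUBIC)
big=np.clip(big.astype(float)*1.8,0,255).astype(np.uint8)
for i in range(0,65,5): cv2.putText(big,str(285+i),(i*10,8),0,.3,(255,255,0))
for i in range(0,45,5): cv2.putText(big,str(240+i),(0,i*10+8),0,.3,(255,255,0))
cv2.imwrite(f"pics/b{k}.png",big[:,:,::-1])
E
python3 d.py 5; python3 -c "
from h import *
q=np.load('pics/scene0.npz')['p'];h=cv2.cvtColor(q,cv2.COLOR_RGB2HSV)
m=np.zeros((420,560),bool);m[238:250,294:308]=True
m&=(h[...,1]<80);v,u=np.where(m);print(len(u),u.mean(),v.mean(),onplane('scene',[[u.mean(),v.mean()]],9))"
```

```text
side 1 angle deg -5.4 35 0.2 y at x=600 -20.7
side -1 angle deg -5.52 23 0.29 y at x=600 99.9
41 300.8048780487805 244.1951219512195 [[597.99287981  21.51956207   9.        ]]
```

View pics/b5.png

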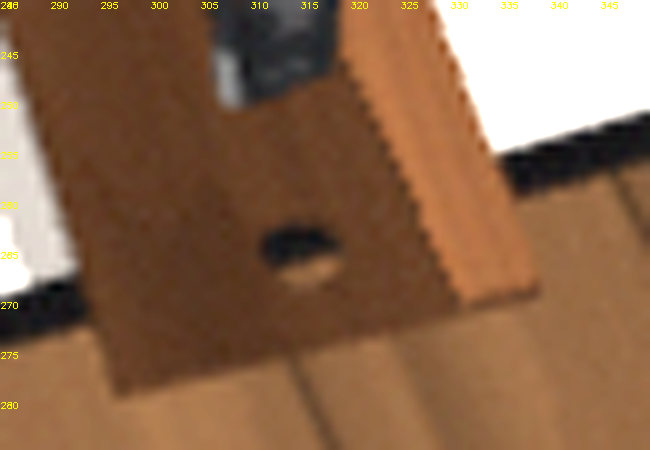

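```bash
python3 -c "
from h import *
w=onplane('scene',[[338.25,268.4],[296.1,278.4],[314.7,265.1]],9)[:,:2];print(w,w[:2].mean(0),np.hypot(*(w[0]-w[1])))
a=np.radians(-5.45);u=np.array([np.cos(a),np.sin(a)]);h=w[2]+27*u;print(h)
n=np.array([1,-.0432])/np.hypot(1,.0432)
for p in(w[:2].mean(0),h):print('past edge',(p-[653.9,0])@n)
"
```

```text
[[701.70288064  88.09387031]
 [689.97829213 -29.55301412]
 [670.79289855  32.31173422]] [695.84058638  29.2704281 ] 118.22967221565669
[697.67084399  29.74735335]
past edge 40.638201245748355
past edge 42.446169413155836
```

>>> jog_arm(rows=[[0,0,-5,0],[0,0,-5,0.06],[0,0,-5,0.12],[0,0,-5,0.12],[0,0,-2,0.12],[0,0,0,0.12],[0,0,0,0.12]])

```text
t: 10.02
position: [585.4, 38.9, 22.4]
tcp_rot: [[0.162, 0.987, 0.016], [0.982, -0.163, 0.092], [0.094, 0.001, -0.996]]
ft_force: [-3.7, -1.0, 9.0]
grip_width: 64.3
```

>>> jog_arm(rows=[[0,0,0.3,0],[0.3,2,0.3,-0.015],[0.5,4,0.4,-0.03],[0.7,6,0.4,-0.045],[0.9,7.5,0.4,-0.06],[0.9,7.5,0.4,-0.06]])

```text
t: 10.78
position: [591.5, 38.8, 22.3]
tcp_rot: [[0.103, 0.995, 0.013], [0.99, -0.104, 0.093], [0.094, 0.004, -0.996]]
ft_force: [-8.7, -0.7, 14.4]
grip_width: 64.4
```

```bash
python3 m.py 6; python3 d.py 6
```

```text
10.775 [591.54368876  38.84297778  22.29449019] 64.39632901297996 [-8.66996484 -0.68611394 14.43594177]
side 1 angle deg -2.54 34 0.22 y at x=600 -19.9
side -1 angle deg -2.59 20 0.27 y at x=600 100.6
```

View pics/b6.png

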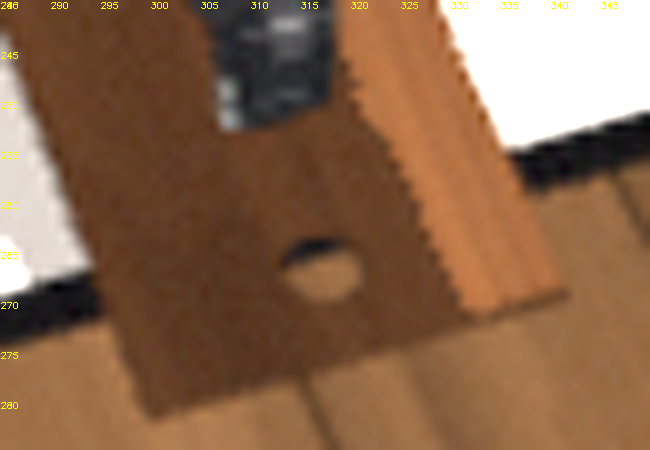

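```bash
python3 -c "
from h import *
w=onplane('scene',[[341.15,268.55],[299.25,280.75],[316.7,266.6]],9)[:,:2];print(w,w[:2].mean(0),np.hypot(*(w[0]-w[1])))
a=np.radians(-2.55);u=np.array([np.cos(a),np.sin(a)]);h=w[2]+27*u;print(h)
n=np.array([1,-.0432])/np.hypot(1,.0432)
for p in(w[:2].mean(0),h):print('past edge',(p-[653.9,0])@n)
print('angle end',np.degrees(np.arctan2(*(w[0]-w[1]))))
# plain-end edge, from scene6, columns left of gripper
q=np.load('pics/scene6.npz')['p'];S=cv2.cvtColor(q,cv2.COLOR_RGB2HSV)[...,1].astype(float)
for c in (*range(286,296,2),*range(316,324,2)):
    s=S[210:245,c];b=np.where((s[:-1]<70)&(s[1:]>=70))[0]
    if len(b):
        i=b[0];p=onplane('scene',[[c,210+i+(70-s[i])/(s[i+1]-s[i])]],9)[0,:2];print(c,p.round(1),'past edge of hole end',((p-[653.9,0])@n+170).round(1))
"
```

```text
[[704.80868547  95.26718366]
 [699.12029271 -24.25893962]
 [676.783513    35.60756913]] [701.96448909  35.50412202] 119.66140546903243
[703.75677695  34.4063066 ]
past edge 46.487352959656434
past edge 48.32535217067424
angle end 2.724719589907189
286 [529.3   3.9] past edge of hole end 45.3
288 [530.6   9.5] past edge of hole end 46.4
290 [530.   15.9] past edge of hole end 45.5
292 [530.4  21.9] past edge of hole end 45.7
294 [530.9  27.9] past edge of hole end 45.9
316 [553.9  86.7] past edge of hole end 66.3
318 [549.4  94.9] past edge of hole end 61.5
320 [546.  102.8] past edge of hole end 57.7
322 [563.4 101.3] past edge of hole end 75.2
```

>>> jog_arm(rows=[[0.1,1,0,0],[0.2,2.2,0,0],[0.2,3.3,0.1,0],[0.2,3.3,0.1,0]])

```text
t: 11.38
position: [594.3, 38.8, 22.3]
tcp_rot: [[0.103, 0.995, 0.013], [0.99, -0.104, 0.093], [0.094, 0.003, -0.996]]
ft_force: [-11.0, 0.4, 17.3]
grip_width: 64.4
```

```bash
python3 m.py 7; python3 d.py 7
```

```text
11.375 [594.30037957  38.84922131  22.29053935] 64.35310718875893 [-10.98459697   0.3858787   17.28650407]
side 1 angle deg -2.46 34 0.22 y at x=600 -19.7
side -1 angle deg -2.57 24 0.32 y at x=600 100.6
```

View pics/b7.png

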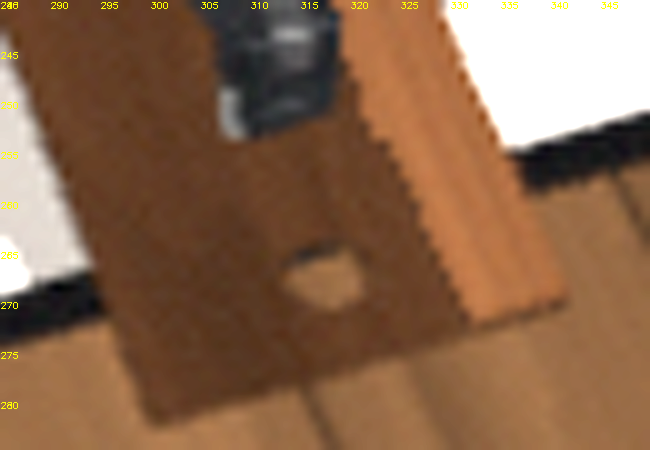

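```bash
python3 -c "
from h import *
w=onplane('scene',[[341.25,269.15],[299.45,281.45],[317.1,267.3]],9)[:,:2]
a=np.radians(-2.55);u=np.array([np.cos(a),np.sin(a)]);h=w[2]+27*u
n=np.array([1,-.0432])/np.hypot(1,.0432)
for p in(w[:2].mean(0),h):print('past edge',(p-[653.9,0])@n)
for k in '67':
  q=np.load(f'pics/scene{k}.npz')['p'];S=cv2.cvtColor(q,cv2.COLOR_RGB2HSV)[...,1].astype(float);o=[]
  for c in range(285,297):
    s=S[210:245,c];b=np.where((s[:-1]<70)&(s[1:]>=70))[0]
    i=b[0];p=onplane('scene',[[c,210+i+(70-s[i])/(s[i+1]-s[i])]],9)[0,:2];o.append((p-[653.9,0])@n+170)
  print(k,np.median(o))
  # hole-end top/bottom edge shift: profile along image columns on dark part
q6,q7=[np.load(f'pics/scene{k}.npz')['p'][225:285,275:345].astype(np.float32).mean(2) for k in '67']
# hole end by brightness: boundary door->floor in dark-door columns
for k in '67':
  g=np.load(f'pics/scene{k}.npz')['p'].astype(float).mean(2);o=[]
  for c in [*range(302,313),*range(318,330)]:
    s=g[270:284,c];i=np.argmax(np.diff(s));d=np.clip(np.diff(s)[max(i-1,0):i+2],0,None);r=270+max(i-1,0)+(np.arange(len(d))*d).sum()/d.sum()+.5
    o.append((onplane('scene',[[c,r]],0)[0,:2]-[653.9,0])@n)
  print('lower edge',k,np.median(o),np.round(o,1))
"
```

```text
past edge 48.382757559130226
past edge 50.60933067312952
6 45.81519084778202
7 48.23597072230648
lower edge 6 45.49451851193229 [44.8 45.4 44.9 45.4 45.2 45.4 45.5 44.9 45.6 45.3 45.6 45.5 45.8 46.3
 44.9 45.6 45.6 46.  46.5 45.5 46.  45.3 45.5]
lower edge 7 47.78137452279456 [48.2 48.  47.6 47.3 47.8 47.4 47.7 48.  47.6 47.8 47.1 48.3 48.5 48.6
 47.6 47.5 47.9 47.7 48.9 47.7 47.5 47.9 48.2]
```

>>> jog_arm(rows=[[0,0.8,0,0],[0.1,1.7,0,0],[0.1,1.7,0,0],[0.1,1.7,0.6,0],[0.1,1.7,1.2,0],[0.1,1.7,1.2,0],[0.1,1.7,1.2,0]])

```text
t: 12.35
position: [596.1, 38.8, 22.2]
tcp_rot: [[0.103, 0.995, 0.013], [0.99, -0.104, 0.093], [0.094, 0.004, -0.996]]
ft_force: [-12.7, -0.5, 25.4]
grip_width: 64.0
```

```bash
python3 m.py 8; python3 d.py 8; python3 -c "
from h import *
n=np.array([1,-.0432])/np.hypot(1,.0432);k='8'
q=np.load(f'pics/scene{k}.npz')['p'];S=cv2.cvtColor(q,cv2.COLOR_RGB2HSV)[...,1].astype(float);o=[]
for c in range(285,297):
    s=S[210:245,c];b=np.where((s[:-1]<70)&(s[1:]>=70))[0]
    i=b[0];p=onplane('scene',[[c,210+i+(70-s[i])/(s[i+1]-s[i])]],9)[0,:2];o.append((p-[653.9,0])@n+170)
print(np.median(o))
g=q.astype(float).mean(2);o=[]
for c in [*range(302,313),*range(318,330)]:
    s=g[270:284,c];i=np.argmax(np.diff(s));d=np.clip(np.diff(s)[max(i-1,0):i+2],0,None);r=270+max(i-1,0)+(np.arange(len(d))*d).sum()/d.sum()+.5
    o.append((onplane('scene',[[c,r]],0)[0,:2]-[653.9,0])@n)
print('lower edge',k,np.median(o))
"
```

```text
12.35 [596.05842716  38.84497828  22.17005196] 63.98113000519844 [-12.67875264  -0.523013    25.43854641]
side 1 angle deg -2.53 34 0.2 y at x=600 -19.8
side -1 angle deg -2.38 25 0.42 y at x=600 100.6
49.963109834604474
lower edge 8 49.79866956738335
```

View pics/scene8.png

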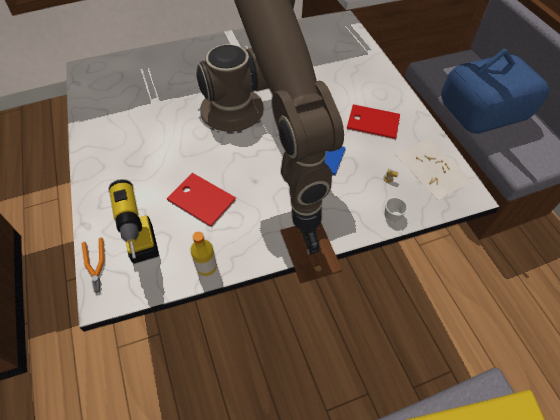

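The door is at about (312,250) in the scene view, over the edge and square to it. Bottle, pot, latch and drill stand where they did.

```bash
python3 -c "
from plant import *
r.finish_job()"
```

```text
the job is handed in; nothing more can be done
```

The door is slid out over the outer edge, hole end leading, and the job is handed in with two fingertips holding it down. I dragged it from above with light fingertip pressure, never lifting it, at about 12 s on the clock out of 61.

**Last checks from the scene camera:**
- **Overhang:** 49.8 mm from the hole end's lower edge and 50.0 mm from the plain end. I trust this to 1–2 mm. An earlier by-eye estimate from the hole read about 2 mm more than these two edge measurements did then.
- **Squareness:** the door's sides lie at -2.4° to -2.5°, against about -2.5° for the table edge's normal.
- **Press:** about 25 N down on the part still on the table. The wrist also reads about 13 N sideways, left over from the drag.
- **Other things:** the glue bottle, glue pot, latch and drill look untouched in the last picture.

**What went wrong on the way:**
- **Tilted gripper:** the last joint reached its limit early on and left the gripper tilted about 5°. I could not undo that, so I worked with the jaws in line with the door, where both fingertips sit level.
- **Fingertip slip:** the door turned less than the fingers did on the first drag. I lifted the fingers, set them down again and turned the door the rest of the way.

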